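# Check the return spring of a tilt plate

### The job

Check the return spring of the tilting drill plate: with the fingertips, press down on the round rubber pad at the plate's free corner until the pointer is level with the index block on the scale, without running clearly past it, and keep it there for a good second. Then let go, so that the plate springs back level by itself. Only press: do not pry the plate up, and leave everything else on the bench where it is.

Things in the scene. Friction and masses are not known exactly. Their poses are not given: they have to be found in the camera images.
- fixture: the tilt fixture, bolted to the bench. Origin on the bench surface, z up. Grey base slab 150 (x) by 310 (y, from -120 to +190) by 12 thick. The tilting plate is hinged on a line parallel to the fixture's x through (y -100, z 95); it reaches from the hinge towards the fixture's +y. Beyond the plate's free end an upright flat white scale strip with black graduations, 30 wide, 4 thick, top 127 above the bench, stands at x 45, y 155 to 185
- plate (a joint): tilt of the plate, rad: 0 level (its rest, within 0.02), grows as the free end is pressed down, stop at 0.30; can also be pried up to -0.12. A return spring of 8 N m/rad about the hinge pushes it back: about 50 N per rad at the pad, so 4 to 11 N at the pad at the marks used. Damped; springs back by itself in well under a second
- pad_top (a point): centre of the top face of the round black rubber press pad, 32 across and 8 tall, fixed on the plate's free corner; z is the plate's normal. With the plate level it is 108 above the bench, at x -36, y 55 in the fixture's frame, 155 from the hinge line. Work stops up to 18 above the pad's foot stand on the plate, from 55 away from the pad's centre towards the hinge
- pointer_tip (a point): tip of the flat dark pointer (10 wide, 5 thick) that sticks out of the plate's free end towards the scale strip; 247 from the hinge line, level with the hinge (95 above the bench) when the plate is level. It drops by 247 x sin(tilt), about 1.6 times as far as the pad
- index: the index block: dark steel block 30 x 34 x 10 thick clamped round the scale strip, with a brass thumb-screw at its outer end. It is the scale mark. Origin at the middle of its thickness, on the edge that faces the pointer, 7 beyond the resting pointer's tip horizontally; its height is different each time, 20 to 50 below the resting pointer. It stays put; the pointer passes its edge without touching
- hammer: bystander: hammer lying flat, 240 long, 26 tall, head 88 across, origin on its underside
- chisel: bystander: flat cold chisel lying down, 140 x 16 x 12, origin on its underside
- offcut: bystander: square steel bar offcut lying down, 110 x 30 x 30, origin on its underside
- oiler: bystander: small white oil bottle standing, 48 across, 110 tall, origin on its underside
- tin: bystander: open steel tin standing, 60 across, 50 tall, origin on its underside
- collar: bystander: steel shaft collar lying flat, 52 across, 26 bore, 22 tall, origin on its underside
- case: bystander: clear flat plastic case, 60 x 160 x 22, origin on its underside

How it is judged:
On the way, in this order (a step that is already met when the one before it is completed fails the run):
1. the pad is pressed with the fingers and the pointer is kept level with the index block (z of pointer_tip in the frame of index between -0.005 and 0.005 m and contact force between the fingers and plate_c4 above 0.5 N), for 0.8 s.
2. the plate is let go and is back level (value of joint plate between -0.035 and 0.035 rad and contact force between the fingers and fixture below 0.2 N), for 0.2 s.
At the end, for the whole second after the job is handed in: The pointer tip was kept within 5 mm of the middle height of the index block (that is, within the block's thickness) for 0.8 s by fingers pressing on the pad; then the plate was let go and is at rest within 0.035 rad of level; every bystander is within 20 mm of its start (all of step 2 and velocity of joint plate between -0.05 and 0.05 rad/s and distance of each of hammer, chisel, offcut, oiler, tin, collar, case from where it was at the start of the episode below 0.02 m); the robot touches nothing.
It fails at once if the pointer runs more than 12 mm below the middle of the index block (z of pointer_tip in the frame of index below -0.012 m).
It fails at once if the plate is pried up (tilt below -0.06 rad) (value of joint plate below -0.06 rad).
It fails at once if a bystander is lifted, carried or knocked more than 20 mm away (distance of any of hammer, chisel, offcut, oiler, tin, collar, case from where it was at the start of the episode above 0.02 m).
It also fails if it takes over 38 s, if anything falls off the work surface, if the arm or the gripper's body presses on something with over 40 N, if the wrist force passes 120 N, or if a joint passes its speed limit or range.

### The arm

A 7-joint arm with a two-finger parallel gripper is mounted at the origin on the work surface. World frame = base frame: x ahead of the robot, y to its left, z up, the work surface at z = 0. Lengths are in m, angles in rad, forces in N, time in s.
With the tool pointing down it reaches from about 0.4 to 0.85 m from the base axis. Payload 10.4 kg.
Tool frame: the origin (TCP) lies midway between the tips of the shut fingers; the grasp point (between the pads) lies 19 mm behind it; z points along the fingers, y is the line along which they close (so a half turn about z gives the same grasp; the last joint's range is limited). The gripper opens to 87 mm and grips with 3 to 60 N. Pads are 19 mm wide; open, the fingers measure 117 mm over their backs; the gripper's body (75 mm by 190 mm) begins 51 mm behind the grasp point.
Start: joints at [-0.023, 0.332, -0.065, 1.46, 0.022, 1.35, -0.088], TCP at [0.625, 0, 0.223] pointing down, gripper open.
Joint ranges: [-2.6, 2.6], [-0.5, 2.12], [-1.47, 1.34], [0.16, 2.42], [-1.27, 4.41], [0.06, 2.06], [-2.6, 2.6]. Speed limits (rad/s): [2.22, 2.22, 2.79, 2.79, 3.14, 3.14, 3.14].

### API

Orientations are given as a unit quaternion [x, y, z, w].
In Python, from bench import r gives the robot as it stands.
- The arm moves only by the tool carry_out, never from a script. Its argument "steps" is a list that holds one entry, the list of rows, each a list of 6 numbers: the shift along the tool's x, y, z in cm, then the turn, a rotation vector about the tool's x, y, z in rad. In form: [[[dx, dy, dz, wx, wy, wz], ...]]. A call has 1 to 20 rows; each row is the pose to reach, as a shift and turn from the pose commanded when the call began, along the tool's axes at that moment; what a row does not reach only later rows make up. A row lasts 1/12 s, in which the tool goes at most 41.7 mm and 7.16 degrees, less where a joint would pass 70% of its speed; a pose out of reach is approached as far as the arm can. A call with a gripper value outside its range is refused whole. "hand" is the closure, from -1 (fully open) to 1 (shut), set as the call begins (left out, the last holds). The fingers move at their own pace and stop on an object; "squeeze" is the grip in N (left out, the last holds). Time passes only in rows, so rows that repeat a pose let the fingers close. It gives the time, the measured TCP pose, the force, the opening and the grip force at its end, in the units of the state.
- r.read_state(): the state, without advancing time (a new reading comes with each control period).
- r.camera(name): name is "scene" or "side" or "wrist"; returns the picture (420x560x3 uint8, red, green, blue); there is no depth.
- r.camera_params(name): a dict with "fx", "fy", "cx", "cy" (pixels), "view" (4x4, takes a point from world to camera coordinates). Camera axes: x right, y up, looking along -z (the intrinsics and any distortion apply to the point x, -y, -z); pixel columns grow to the right and rows downward; lengths in m; the calibration is good to about 2 mm. A picture is of the moment at which its call begins: read the wrist's pose just before it. camera_params takes no time and is no camera call; for the wrist camera it gives the pose at the moment of the call.
- r.close_job(): hands the job in; it is judged then, once.
The state is a dict: "time": time; "joint_positions": joint angles; "joint_vel": joint speeds; "joint_torque": joint torques, N m; "ee_pos": TCP position; "eef_rot": TCP orientation; "ft_force": force on the tool from outside, world axes, zero at the start; "torque": the same for the moment, N m; "width": finger opening in m; "grip_force": force on a finger pad.
Only numpy, scipy, OpenCV 4.12 (cv2) and the standard library are available. Lean on these libraries where they do the work, as an engineer would, in place of code of your own. Each camera call takes 0.05 s, during which the arm holds its last target. There are 200 camera calls.

## Working session

There is one attempt and no reset: what is moved stays moved. The work goes in short steps, Python scripts to look and compute and a tool call to move; the robot and the scene stay as the last step left them, time stands still between calls to the robot, and variables do not carry over. Pictures are saved under pics/ and viewed, at most 10 in all, crops included, and the job is handed in when it is done.

Besides the shell and the picture viewer there is one more tool, called as a command line: name --argument value ..., lists and objects as JSON in quotes. carry_out: Moves the arm, as the interface text tells. Its arguments: {"type":"object","properties":{"steps":{"type":"array","items":{"type":"array","items":{"type":"array","items":{"type":"number"}}}},"hand":{"type":"number"},"squeeze":{"type":"number"}},"required":["steps"]}

```bash
mkdir -p pics; python3 - <<'E'
from bench import r
import cv2,numpy as np
s=r.read_state();print(s['time'],s['ee_pos'],s['eef_rot'],s['width'],s['ft_force'])
for n in("scene","side"):
    p=r.camera_params(n);print(n,{k:np.round(v,4).tolist() if k=='view' else v for k,v in p.items()})
    cv2.imwrite(f'pics/{n}0.png',r.camera(n)[:,:,::-1])
E
```

```text
0.0 [ 6.24614375e-01 -9.27747688e-06  2.21747009e-01] [ 7.07089637e-01  7.07123571e-01 -5.22539516e-04 -4.77391410e-04] 0.08701796864369059 [ 0.64868177 -0.04991087 -0.40530861]
scene {'fx': 388.32647915999405, 'fy': 388.32647915999405, 'cx': 280.310063178042, 'cy': 202.8162844690128, 'view': [[0.8518, 0.5234, -0.0191, -0.4796], [-0.3857, 0.6515, 0.6533, 0.1359], [0.3544, -0.5491, 0.7569, -1.0293], [0.0, 0.0, 0.0, 1.0]]}
side {'fx': 413.3854348917519, 'fy': 413.3854348917519, 'cx': 284.9904895406169, 'cy': 214.14880278469317, 'view': [[-0.9842, -0.1772, -0.0039, 0.5545], [0.1224, -0.6953, 0.7082, -0.1308], [-0.1282, 0.6965, 0.706, -0.8339], [0.0, 0.0, 0.0, 1.0]]}
```

View pics/scene0.png

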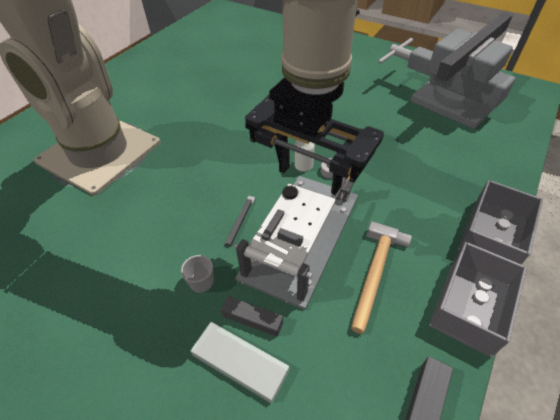

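View pics/side0.png

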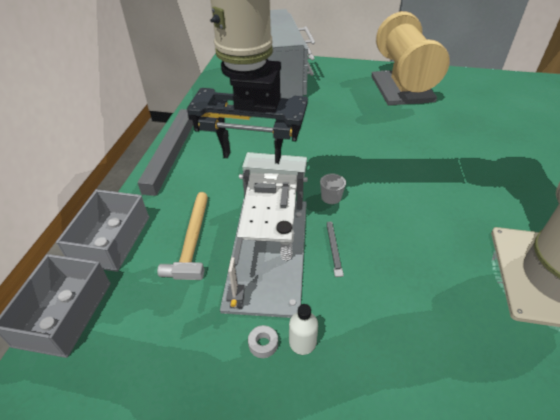

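The scene view shows the pad at about (290,192). The side view shows the pad at (285,227), the scale with its brass screw near (235,300), and the slab's near corners at (225,309) and (302,312). Next I'll enlarge both.

```bash
python3 - <<'E'
import cv2
a=cv2.imread('pics/side0.png')[140:320,200:330];b=cv2.imread('pics/scene0.png')[150:310,230:370]
a=cv2.resize(a,None,fx=3.2,fy=3.2,interpolation=cv2.INTER_CUBIC);b=cv2.resize(b,None,fx=2.7,fy=3.6,interpolation=cv2.INTER_CUBIC)
c=cv2.copyMakeBorder(a,0,0,0,0,cv2.BORDER_CONSTANT)
cv2.imwrite('pics/crop1.png',cv2.hconcat([c,b]));print(a.shape,b.shape)
E
```

```text
(576, 416, 3) (576, 378, 3)
```

View pics/crop1.png

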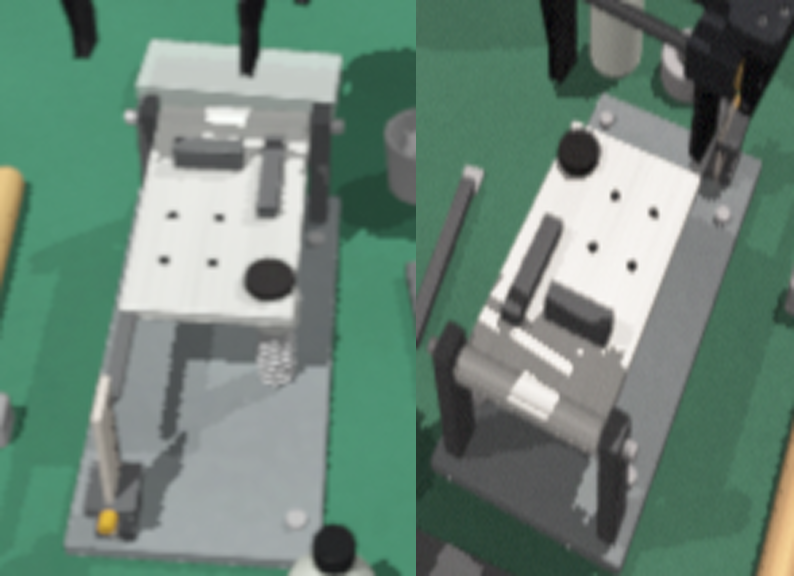

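The side crop shows the slab's near-left corner at (66,549) and the block around (85–140, 462–535), with its brass screw at (108,520). The scene crop shows the slab corners at (618,570), (760,160), (600,97) and (435,460). I'll fit the fixture pose from these.

```bash
cat >h.py <<'E'
from bench import r
import cv2,numpy as np
from scipy.spatial.transform import Rotation as R
def ray(n,uv,P=None):
    p=P or r.camera_params(n);V=np.array(p['view']);d=np.array([(uv[0]-p['cx'])/p['fx'],-(uv[1]-p['cy'])/p['fy'],-1])
    return -V[:3,:3].T@V[:3,3],V[:3,:3].T@d
def onz(n,uv,z,P=None):
    o,d=ray(n,uv,P);return o+d*(z-o[2])/d[2]
def proj(n,X,P=None):
    p=P or r.camera_params(n);V=np.array(p['view']);c=V[:3,:3]@X+V[:3,3]
    return np.array([p['cx']-p['fx']*c[0]/c[2],p['cy']+p['fy']*c[1]/c[2]])
def tri(a,b):
    A=0;B=0
    for o,d in(a,b):
        d=d/np.linalg.norm(d);M=np.eye(3)-np.outer(d,d);A=A+M;B=B+M@o
    return np.linalg.solve(A,B)
def w2t(v): # world vector -> tool axes
    return R.from_quat(r.read_state()['eef_rot']).inv().apply(v)
E
python3 - <<'E'
from h import *
C=[((304.8,308.3),(75,-120)),((357.4,194.4),(75,190)),((298.1,177),(-75,190)),((237,277.8),(-75,-120))]
W=[onz('scene',u,.012)[:2] for u,_ in C]+[onz('side',(220.6,311.6),.012)[:2]]
F=np.array([f for _,f in C]+[(75,190)])/1000
W=np.array(W);print(W.round(4))
p=tri(ray('scene',(290,192.2)),ray('side',(284,226.9)));print('pad',p)
for i in(0,1,2,3):
    print(np.linalg.norm(W[i]-W[(i+1)%4]))
# 2D rigid
fc=F.mean(0);wc=W.mean(0);a=F-fc;b=W-wc
th=np.arctan2((a[:,0]*b[:,1]-a[:,1]*b[:,0]).sum(),(a*b).sum());c,s=np.cos(th),np.sin(th);Q=np.array([[c,-s],[s,c]])
t=wc-Q@fc;print('th',th,'t',t,'res',((F@Q.T+t-W)*1000).round(1).tolist())
print('pad pred',Q@[-.036,.055]+t,'idx',Q@[.045,.154]+t)
for n in('scene','side','wrist'):print(n,proj(n,np.r_[Q@[-.036,.055]+t,.108]),proj(n,np.r_[Q@[.045,.154]+t,.06]))
P=r.camera_params('wrist');print(P['fx'],np.round(np.array(P['view']),3))
cv2.imwrite('pics/wrist0.png',r.camera('wrist')[:,:,::-1])
E
```

```text
[[ 0.6856 -0.113 ]
 [ 0.6522  0.1952]
 [ 0.5063  0.1746]
 [ 0.541  -0.1256]
 [ 0.6493  0.1994]]
pad [0.5564741  0.05045645 0.10305929]
0.3099981958458195
0.14729418827655308
0.30217333452421796
0.14520831235505746
th 0.11716990477647522 t [ 0.59970298 -0.00115329] res [[2.6, 1.4], [-0.2, 1.1], [-3.3, 4.1], [-1.7, -3.5], [2.7, -3.1]]
pad pred [0.5575202  0.04926113] idx [0.62639153 0.1570514 ]
scene [289.82981024 191.03635007] [342.14814617 186.39017463]
side [283.2341551  224.70268913] [236.1572111  279.64205224]
wrist [192.31834354 140.44379717] [281.36491181   4.53895831]
352.89136577243056 [[ 1.     0.    -0.002 -0.624]
 [-0.001  0.969 -0.249  0.031]
 [ 0.002  0.249  0.969 -0.391]
 [ 0.     0.     0.     1.   ]]
```

View pics/wrist0.png

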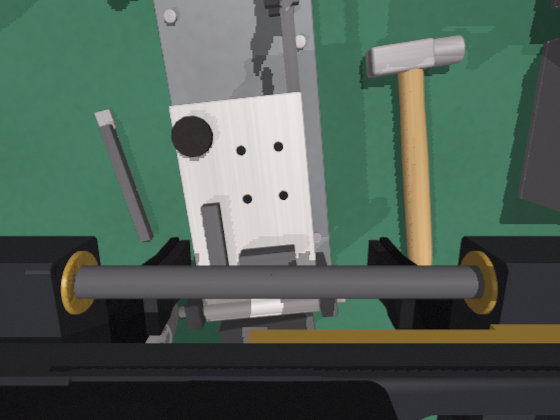

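The wrist view shows the pad at (192,137), predicted (192,140), so the fixture pose is good to about 2 mm. I'll close the fingers and move over the pad at a safe height, where the index also comes into the wrist view.

carry_out --steps '[[[1.2, -1.7, 0.8, 0, 0, 0], [2.5, -3.4, 1.7, 0, 0, 0], [3.7, -5.0, 2.6, 0, 0, 0], [5.0, -6.7, 3.5, 0, 0, 0], [5.0, -6.7, 3.5, 0, 0, 0], [5.0, -6.7, 3.5, 0, 0, 0], [5.0, -6.7, 3.5, 0, 0, 0], [5.0, -6.7, 3.5, 0, 0, 0], [5.0, -6.7, 3.5, 0, 0, 0], [5.0, -6.7, 3.5, 0, 0, 0], [5.0, -6.7, 3.5, 0, 0, 0], [5.0, -6.7, 3.5, 0, 0, 0]]]' --hand 1 --squeeze 20

```text
time: 1.15
ee_pos: [0.5582, 0.0498, 0.1876]
eef_rot: [0.707, 0.707, 0.0, 0.0]
ft_force: [-0.4, -0.3, -0.9]
width: 0.0147
grip_force: 0.0
```

```bash
python3 - <<'E'
from h import *
import json
s=r.read_state();print(s['time'],s['ee_pos'],s['width'],s['ft_force'])
P={n:{k:(np.array(v).tolist()) for k,v in r.camera_params(n).items()} for n in('scene','side','wrist')}
json.dump(P,open('p1.json','w'))
im={n:r.camera(n)[:,:,::-1].copy() for n in P}
for n in im: cv2.imwrite(f'pics/{n}1.png',im[n])
th=.1172;c,q=np.cos(th),np.sin(th);t=[.5997,-.0012]
I=np.array([c*.045-q*.17+t[0],q*.045+c*.17+t[1],.06]);out=[]
for n in P:
    u,v=proj(n,I,P[n]).astype(int);k=4 if n!='wrist' else 2.4;hw,hh=int(260/k/2),int(560/k/2)
    x0,y0=u-hw,max(v-hh,0);x0=max(x0,0);out.append(cv2.resize(im[n][y0:y0+2*hh,x0:x0+2*hw],(260,560),interpolation=cv2.INTER_CUBIC));print(n,u,v,'x0,y0',x0,y0,'size',2*hw,2*hh)
cv2.imwrite('pics/crop2.png',cv2.hconcat(out))
E
```

```text
1.15 [0.55820727 0.04980246 0.18758264] 0.01471115760041867 [-0.37276701 -0.26919656 -0.94052864]
scene 344 181 x0,y0 312 111 size 64 140
side 234 286 x0,y0 202 216 size 64 140
wrist 366 40 x0,y0 312 0 size 108 232
```

View pics/crop2.png

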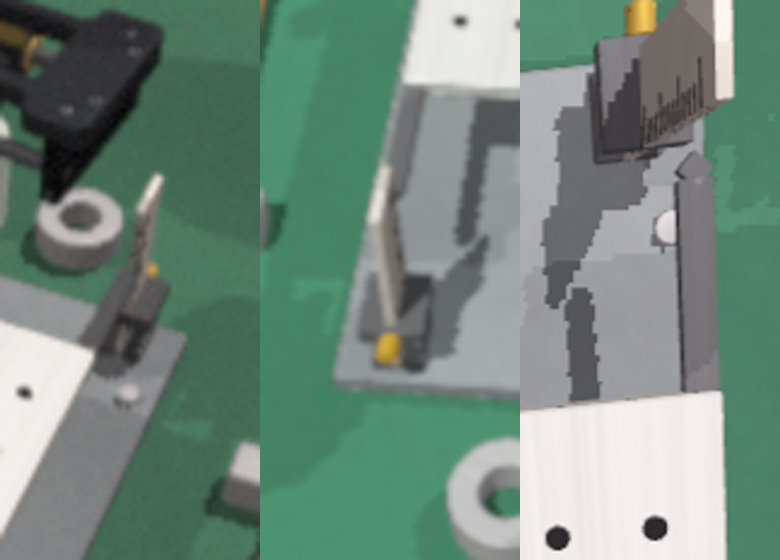

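The wrist crop shows the block at about x 597–690, y 38–160 with the pointer tip at (695,155). The side crop shows the block top at (365–432, 268–340). I'll magnify the block in the wrist and side images.

```bash
python3 - <<'E'
import cv2
w=cv2.imread('pics/wrist1.png')[0:85,335:405];s=cv2.imread('pics/side1.png')[250:315,222:252]
f=lambda a,k:cv2.resize(a,None,fx=k,fy=k,interpolation=cv2.INTER_LINEAR)
a=f(w,7);b=f(s,9);h=595
b=cv2.copyMakeBorder(b,0,h-b.shape[0],0,0,cv2.BORDER_CONSTANT);b=f(b,1)
cv2.imwrite('pics/crop3.png',cv2.hconcat([cv2.convertScaleAbs(a,alpha=1.6),cv2.convertScaleAbs(b,alpha=1.6)]));print(a.shape,b.shape)
E
```

```text
(595, 490, 3) (595, 270, 3)
```

View pics/crop3.png

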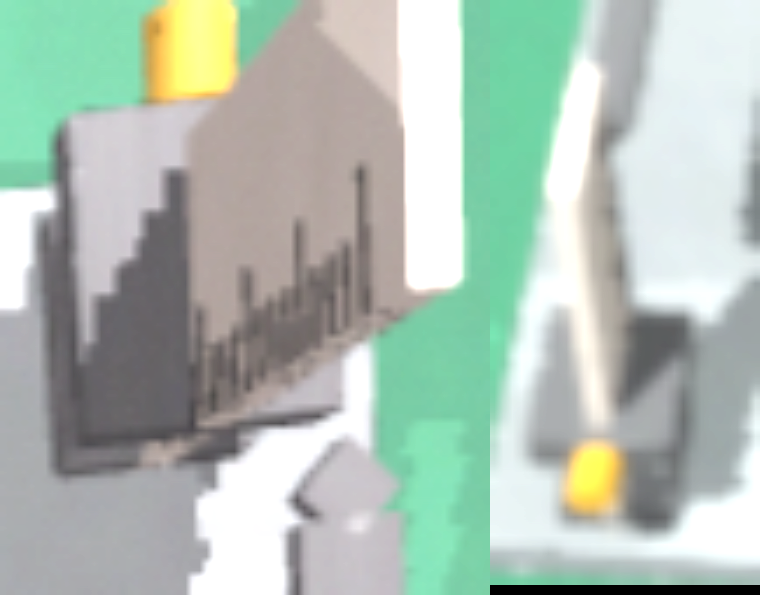

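The wrist crop shows the block's top front edge running from (80,440) to (342,408), with the pointer apex at (345,438). The side crop shows the same edge from (692,315) to (545,305). I'll triangulate these.

```bash
python3 - <<'E'
from h import *
import json
P=json.load(open('p1.json'))
W=lambda x,y:((x+.5)/7-.5+335,(y+.5)/7-.5);S=lambda x,y:((x-490+.5)/9-.5+222,(y+.5)/9-.5+250)
pairs=[((80,440),(692,315)),((342,408),(545,305)),((65,115),(677,462)),((190,18),(594,478))]
for w,s in pairs:
    a=ray('wrist',W(*w),P['wrist']);b=ray('side',S(*s),P['side']);p=tri(a,b)
    print(p.round(4),[(proj(n,p,P[n])-u).round(1).tolist() for n,u in(('wrist',W(*w)),('side',S(*s)))])
print('tip',onz('wrist',W(345,438),.0975,P['wrist']))
im=cv2.imread('pics/wrist1.png')
th=.1172;c,q=np.cos(th),np.sin(th);Q=np.array([[c,-q],[q,c]]);t=np.array([.5997,-.0012])
for f in((.045,.147),(.030,.154),(.060,.154),(.030,.188)):print(f,Q@f+t)
# pad in wrist view: dark disc near predicted
u=proj('wrist',np.r_[Q@[-.036,.055]+t,.108],P['wrist']);print('pad pred px',u)
# z from knowing the edge lies in the fixture plane: 2-view already; depth from edge length
for w1,w2 in((W(80,440),W(342,408)),):
    for z in(.045,.055,.065,.075,.085):print(z,np.linalg.norm(onz('wrist',w1,z,P['wrist'])-onz('wrist',w2,z,P['wrist'])),onz('wrist',w1,z,P['wrist'])[:2].round(4),onz('wrist',w2,z,P['wrist'])[:2].round(4))
E
```

```text
[0.6117 0.1587 0.0504] [[0.2, -0.0], [0.1, 0.0]]
[0.6415 0.162  0.051 ] [[0.8, -0.1], [0.3, 0.1]]
[0.6075 0.1925 0.0486] [[-1.4, 0.2], [-0.6, -0.1]]
[0.621  0.2012 0.0522] [[-0.2, 0.0], [-0.1, -0.0]]
tip [0.62853495 0.15238588 0.0975    ]
(0.045, 0.147) [0.62720231 0.15005351]
(0.03, 0.154) [0.61148669 0.15525151]
(0.06, 0.154) [0.64128089 0.15875946]
(0.03, 0.188) [0.60751101 0.18901826]
pad pred px [277.91676481 214.63966267]
0.045 0.030220452930447273 [0.6125 0.1594] [0.6425 0.1629]
0.055 0.02923181034283976 [0.6107 0.158 ] [0.6397 0.1614]
0.065 0.028243167755232473 [0.6089 0.1567] [0.637  0.1599]
0.075 0.027254525167624964 [0.6072 0.1553] [0.6342 0.1584]
0.085 0.02626588258001746 [0.6054 0.1539] [0.6315 0.1569]
```

Block top is at z ≈ 0.050, so its middle is at about 0.0455, which is within the stated range. The target pointer drop is about 49 mm, so the TCP should go to z ≈ 0.080. First I'll press partway, to z ≈ 0.088, and check.

carry_out --steps '[[[0.2, -0.1, 2.0, 0, 0, 0], [0.2, -0.1, 4.0, 0, 0, 0], [0.2, -0.1, 6.0, 0, 0, 0], [0.2, -0.1, 7.0, 0, 0, 0], [0.2, -0.1, 7.5, 0, 0, 0], [0.2, -0.1, 8.0, 0, 0, 0], [0.2, -0.1, 8.4, 0, 0, 0], [0.2, -0.1, 8.8, 0, 0, 0], [0.2, -0.1, 9.2, 0, 0, 0], [0.2, -0.1, 9.6, 0, 0, 0], [0.2, -0.1, 9.9, 0, 0, 0], [0.2, -0.1, 10.0, 0, 0, 0], [0.2, -0.1, 10.0, 0, 0, 0]]]'

```text
time: 2.38
ee_pos: [0.5576, 0.0523, 0.0883]
eef_rot: [0.707, 0.707, 0.001, 0.0]
ft_force: [-3.5, 0.5, 7.0]
width: 0.0003
grip_force: 3.6
```

```bash
python3 - <<'E'
from h import *
import json
s=r.read_state();print(s['time'],s['ee_pos'],s['width'],s['ft_force'])
P={n:{k:(np.array(v).tolist()) for k,v in r.camera_params(n).items()} for n in('side','wrist')}
json.dump(P,open('p2.json','w'))
im={n:r.camera(n)[:,:,::-1].copy() for n in P}
for n in im: cv2.imwrite(f'pics/{n}2.png',im[n])
f=lambda a,k:cv2.resize(a,None,fx=k,fy=k,interpolation=cv2.INTER_LINEAR)
for p in((.6128,.1585,.0505),(.6415,.162,.0505),(.6285,.1525,.0625)):print(proj('wrist',np.array(p),P['wrist']),proj('side',np.array(p),P['side']))
a=f(im['wrist'][0:150,370:520],4)[:600,:530];b=cv2.copyMakeBorder(f(im['side'][250:315,222:252],9),0,15,0,0,cv2.BORDER_CONSTANT)
cv2.imwrite('pics/crop4.png',cv2.convertScaleAbs(cv2.hconcat([a,b]),alpha=1.5));print(a.shape)
E
```

```text
2.3833 [0.55755508 0.05228818 0.08825847] 0.00033753281363093274 [-3.49688207  0.45704198  7.02909322]
[384.17092148  39.99621779] [243.50514651 284.37348073]
[439.67032505  32.73597776] [228.02864757 283.67858869]
[421.95505844  48.10042512] [235.57283038 276.68913106]
(600, 530, 3)
```

View pics/crop4.png

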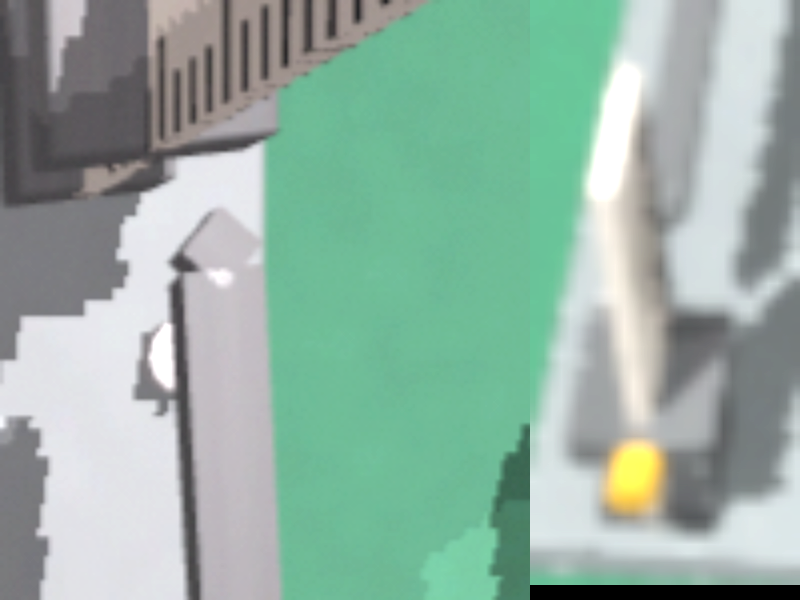

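The force (7–8 N) and fingertip height agree on a tilt of about 0.137 rad, a drop of about 33.5 mm. In the crop the block's top edge runs from (48,165) to (278,130), with the pointer tip at (220,208), still above the block as expected. I'll press about 9.3 mm further and hold.

carry_out --steps '[[[0, 0, 0.3, 0, 0, 0], [0, 0, 0.5, 0, 0, 0], [0, 0, 0.7, 0, 0, 0], [0, 0, 0.8, 0, 0, 0], [0, 0, 0.9, 0, 0, 0], [0, 0, 0.93, 0, 0, 0], [0, 0, 0.93, 0, 0, 0], [0, 0, 0.93, 0, 0, 0]]]'

```text
time: 3.15
ee_pos: [0.5577, 0.0517, 0.0795]
eef_rot: [0.707, 0.707, 0.0, 0.001]
ft_force: [-3.3, -1.5, 9.9]
width: 0.0001
grip_force: 5.2
```

```bash
python3 - <<'E'
from h import *
import json
s=r.read_state();print(s['time'],s['ee_pos'],s['width'],s['ft_force'])
P={n:{k:(np.array(v).tolist()) for k,v in r.camera_params(n).items()} for n in('side','wrist')}
json.dump(P,open('p3.json','w'))
im={n:r.camera(n)[:,:,::-1].copy() for n in P}
for n in im: cv2.imwrite(f'pics/{n}3.png',im[n])
f=lambda a,k:cv2.resize(a,None,fx=k,fy=k,interpolation=cv2.INTER_LINEAR)
for p in((.6128,.1585,.0505),(.6415,.162,.0505),(.6285,.1475,.049)):print(proj('wrist',np.array(p),P['wrist']))
a=f(im['wrist'][0:75,370:470],8)
cv2.imwrite('pics/crop5.png',cv2.convertScaleAbs(a,alpha=1.5));print(a.shape)
E
```

```text
3.15 [0.55766342 0.05172216 0.07954293] 8.361484397261432e-05 [-3.31997826 -1.49571163  9.90525191]
[388.93860864  34.98447094]
[447.1879842   27.31367499]
[417.0644703   59.06223748]
(600, 800, 3)
```

View pics/crop5.png

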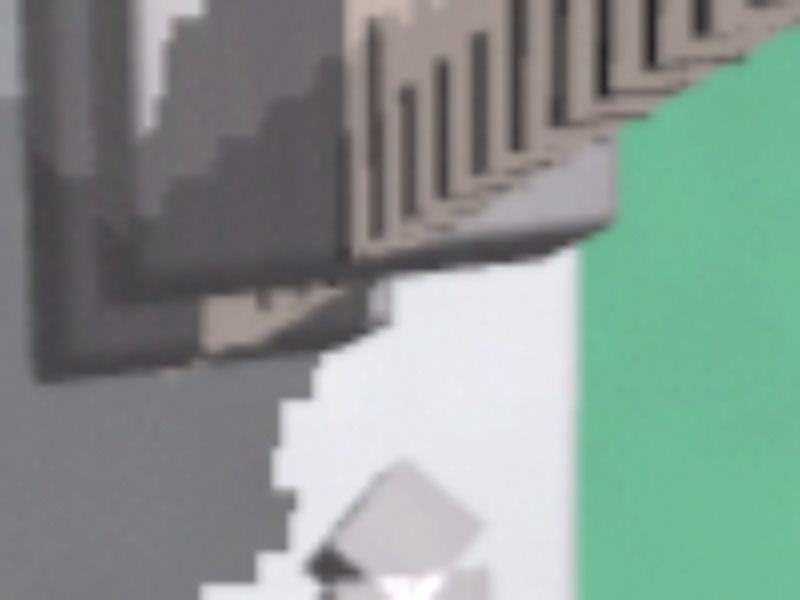

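The crop shows the block's front-top edge from (145,272) to (617,205) and the pointer apex at (405,457). Force (10.8 N after bias) and fingertip height both give a tilt of about 0.196 rad, so the tip is at z ≈ 0.047. I'll check the block height once more, relative to the pointer.

```bash
python3 - <<'E'
from h import *
import json
P1=json.load(open('p1.json'))['wrist'];P3=json.load(open('p3.json'))['wrist']
W1=lambda x,y:((x+.5)/7-.5+335,(y+.5)/7-.5);W3=lambda x,y:((x+.5)/8-.5+370,(y+.5)/8-.5)
dirn=np.array([np.sin(.1172),-np.cos(.1172)]) # towards hinge
for zt in(.045,.048,.051,.054,.057,.060):
    l1,r1=[onz('wrist',W1(*u),zt,P1)[:2] for u in((80,437),(342,405))]
    l3,r3=[onz('wrist',W3(*u),zt,P3)[:2] for u in((145,272),(617,205))]
    tip1=onz('wrist',W1(345,438),.0975,P1)[:2];o1=(tip1-(l1+r1)/2)
    t3=onz('wrist',W3(405,457),.0495,P3)[:2];o3=t3-(l3+r3)/2
    print(zt,'len',np.linalg.norm(l1-r1).round(4),np.linalg.norm(l3-r3).round(4),'gap1(7)',(o1@dirn).round(4),'gap3 z.0495 (11.8)',(o3@dirn).round(4),'lat',(o1@[dirn[1],-dirn[0]]).round(4),(o3@[dirn[1],-dirn[0]]).round(4))
    # parallax between pic1 and pic3 of the same corners
a=[tri(ray('wrist',W1(*u),P1),ray('wrist',W3(*v),P3)) for u,v in(((80,437),(145,272)),((342,405),(617,205)))];print(a)
E
```

```text
0.045 len 0.0302 0.0301 gap1(7) 0.0091 gap3 z.0495 (11.8) 0.0137 lat -0.0 0.0004
0.048 len 0.0299 0.0296 gap1(7) 0.0088 gap3 z.0495 (11.8) 0.0132 lat -0.0007 -0.0007
0.051 len 0.0296 0.0292 gap1(7) 0.0084 gap3 z.0495 (11.8) 0.0127 lat -0.0015 -0.0019
0.054 len 0.0293 0.0287 gap1(7) 0.0081 gap3 z.0495 (11.8) 0.0122 lat -0.0022 -0.003
0.057 len 0.029 0.0283 gap1(7) 0.0077 gap3 z.0495 (11.8) 0.0117 lat -0.0029 -0.0042
0.06 len 0.0287 0.0278 gap1(7) 0.0074 gap3 z.0495 (11.8) 0.0111 lat -0.0036 -0.0053
[array([0.61064497, 0.15820113, 0.05552101]), array([0.64018668, 0.16220732, 0.05291613])]
```

The cues put the block's middle at about 0.045–0.048 m, and the pointer at 0.047 is within the band. I'll hold for over a second, then lift.

carry_out --steps '[[[0, 0, 0, 0, 0, 0], [0, 0, 0, 0, 0, 0], [0, 0, 0, 0, 0, 0], [0, 0, 0, 0, 0, 0], [0, 0, 0, 0, 0, 0], [0, 0, 0, 0, 0, 0], [0, 0, 0, 0, 0, 0], [0, 0, 0, 0, 0, 0], [0, 0, 0, 0, 0, 0], [0, 0, 0, 0, 0, 0], [0, 0, 0, 0, 0, 0], [0, 0, 0, 0, 0, 0], [0, 0, 0, 0, 0, 0], [0, 0, 0, 0, 0, 0], [0, 0, 0, 0, 0, 0]]]'

```text
time: 4.5
ee_pos: [0.5577, 0.0517, 0.0796]
eef_rot: [0.707, 0.707, 0.001, 0.001]
ft_force: [-4.1, -1.4, 9.8]
width: 0.0003
grip_force: 5.2
```

Steady. The remaining uncertainty is mainly on the high side, so I'll also hold about 3 mm higher at the pointer before letting go; it costs nothing.

carry_out --steps '[[[0, 0, -0.1, 0, 0, 0], [0, 0, -0.2, 0, 0, 0], [0, 0, -0.2, 0, 0, 0], [0, 0, -0.2, 0, 0, 0], [0, 0, -0.2, 0, 0, 0], [0, 0, -0.2, 0, 0, 0], [0, 0, -0.2, 0, 0, 0], [0, 0, -0.2, 0, 0, 0], [0, 0, -0.2, 0, 0, 0], [0, 0, -0.2, 0, 0, 0], [0, 0, -0.2, 0, 0, 0], [0, 0, -0.2, 0, 0, 0], [0, 0, -0.2, 0, 0, 0]]]'

```text
time: 5.58
ee_pos: [0.5577, 0.0519, 0.0815]
eef_rot: [0.707, 0.707, 0.001, 0.001]
ft_force: [-4.4, -0.2, 9.8]
width: 0.0005
grip_force: 4.8
```

carry_out --steps '[[[0, 0, -0.5, 0, 0, 0], [0, 0, -1.0, 0, 0, 0], [0, 0, -1.5, 0, 0, 0], [0, 0, -2.0, 0, 0, 0], [0, 0, -2.5, 0, 0, 0], [0, 0, -3.0, 0, 0, 0], [0, 0, -4.0, 0, 0, 0], [0, 0, -5.5, 0, 0, 0], [0, 0, -7.0, 0, 0, 0], [0, 0, -8.5, 0, 0, 0], [0, 0, -10.0, 0, 0, 0], [0, 0, -10.0, 0, 0, 0], [0, 0, -10.0, 0, 0, 0], [0, 0, -10.0, 0, 0, 0], [0, 0, -10.0, 0, 0, 0], [0, 0, -10.0, 0, 0, 0]]]'

```text
time: 6.92
ee_pos: [0.5566, 0.0519, 0.1794]
eef_rot: [0.707, 0.707, -0.001, -0.0]
ft_force: [-0.0, 0.0, 0.0]
width: 0.0003
grip_force: 0.0
```

```bash
python3 - <<'E'
from h import *
s=r.read_state();print(s['time'],s['ee_pos'],s['ft_force'])
b=r.camera('side')[:,:,::-1];a=r.camera('scene')
d=[cv2.absdiff(cv2.imread(f'pics/{n}1.png'),i) for n,i in(('side',b.copy()),('scene',a[:,:,::-1].copy()))]
print([x[150:].max(2).__gt__(40).sum() for x in d])
cv2.imwrite('pics/side4.png',b)
E
```

```text
6.9167 [0.55656035 0.05190842 0.17937736] [-0.0328859   0.02773061  0.02894659]
[np.int64(1775), np.int64(790)]
```

View pics/side4.png

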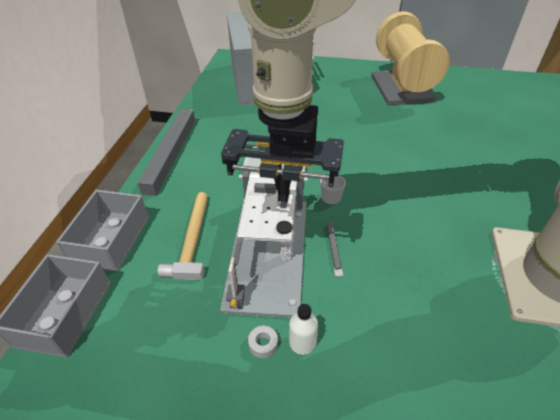

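The plate is back level, nothing else has moved and the force is zero. The tool's force bias turned out to be about 0, so the first hold may have been 2–3 mm high (still within ±5 mm). To be safe I'll press again 2 mm deeper at the pad, far from the −12 mm limit, and hold.

carry_out --steps '[[[-0.1, 0, 2.0, 0, 0, 0], [-0.1, 0, 4.0, 0, 0, 0], [-0.1, 0, 5.5, 0, 0, 0], [-0.1, 0, 6.5, 0, 0, 0], [-0.1, 0, 7.1, 0, 0, 0], [-0.1, 0, 7.6, 0, 0, 0], [-0.1, 0, 8.1, 0, 0, 0], [-0.1, 0, 8.6, 0, 0, 0], [-0.1, 0, 9.0, 0, 0, 0], [-0.1, 0, 9.4, 0, 0, 0], [-0.1, 0, 9.8, 0, 0, 0], [-0.1, 0, 10.0, 0, 0, 0], [-0.1, 0, 10.2, 0, 0, 0], [-0.1, 0, 10.2, 0, 0, 0], [-0.1, 0, 10.2, 0, 0, 0]]]'

```text
time: 8.27
ee_pos: [0.5574, 0.0506, 0.0795]
eef_rot: [0.707, 0.707, 0.0, 0.001]
ft_force: [-6.6, -2.0, 11.4]
width: 0.0004
grip_force: 5.2
```

carry_out --steps '[[[0, 0, 0.1, 0, 0, 0], [0, 0, 0.2, 0, 0, 0], [0, 0, 0.2, 0, 0, 0], [0, 0, 0.2, 0, 0, 0], [0, 0, 0.2, 0, 0, 0], [0, 0, 0.2, 0, 0, 0], [0, 0, 0.2, 0, 0, 0], [0, 0, 0.2, 0, 0, 0], [0, 0, 0.2, 0, 0, 0], [0, 0, 0.2, 0, 0, 0], [0, 0, 0.2, 0, 0, 0], [0, 0, 0.2, 0, 0, 0], [0, 0, 0.2, 0, 0, 0], [0, 0, 0.2, 0, 0, 0], [0, 0, 0.2, 0, 0, 0], [0, 0, 0.2, 0, 0, 0]]]'

```text
time: 9.6
ee_pos: [0.5575, 0.0504, 0.0777]
eef_rot: [0.707, 0.707, 0.0, 0.001]
ft_force: [-4.9, -1.8, 12.4]
width: 0.0008
grip_force: 5.5
```

carry_out --steps '[[[0, 0, -0.5, 0, 0, 0], [0, 0, -1.0, 0, 0, 0], [0, 0, -1.5, 0, 0, 0], [0, 0, -2.0, 0, 0, 0], [0, 0, -2.5, 0, 0, 0], [0, 0, -3.0, 0, 0, 0], [0, 0, -4.0, 0, 0, 0], [0, 0, -5.5, 0, 0, 0], [0, 0, -7.0, 0, 0, 0], [0, 0, -8.5, 0, 0, 0], [0, 0, -10.0, 0, 0, 0], [0, 0, -10.0, 0, 0, 0], [0, 0, -10.0, 0, 0, 0], [0, 0, -10.0, 0, 0, 0], [0, 0, -10.0, 0, 0, 0], [0, 0, -10.0, 0, 0, 0]]]'

```text
time: 10.93
ee_pos: [0.5566, 0.0509, 0.1754]
eef_rot: [0.707, 0.707, -0.001, -0.0]
ft_force: [-0.5, 0.0, -0.0]
width: 0.0002
grip_force: 0.0
```

```bash
python3 - <<'E'
from h import *
s=r.read_state();print(s['time'],s['ee_pos'],s['ft_force'])
b=r.camera('side')[:,:,::-1].copy()
print((cv2.absdiff(cv2.imread('pics/side4.png'),b).max(2)>40).sum())
print(r.close_job())
E
```

```text
10.9333 [0.55657447 0.05090383 0.17536848] [-0.53564926  0.00250888 -0.0202417 ]
1308
the job is handed in; nothing more can be done
None
```

The job is handed in, with no verdict returned: I pressed the pad twice and held each over a second, with the pointer estimated (not directly measured) within 5 mm of the index; the plate sprang back level after the first release, and after the second I confirmed only that contact force was zero.

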